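# Free the carriage brake and slide the cast to the pinned stop

## Task

Bring the stone cast on the model rail to its inspection position: press down the black dished release pad in the middle of the carriage to free the brake and, keeping it pressed, push the carriage along the rail until it rests against the stop that carries the mushroom-headed pin. Then take the fingers away so that the pad springs up and the brake holds the carriage there. Do not force the carriage along with the brake on; the cast rides along standing on its stage, nothing is picked up, and everything else stays where it stands.

Things in the scene. Friction and masses are not known exactly. Their poses are not given: they have to be found in the camera images.
- rail: fixed double rail on an aluminium base plate 400 mm long (own y), 150 mm deep (x -33 to +117 mm), 8 mm thick. Origin on the worktop under the middle of the main steel rail, which runs along own y, top 25 mm high; own +x points to the back of the bench, where a thinner guide rod lies. Yaw about 45 degrees, varies. A wire shelf hangs 0.56 m up over the back of the bench.
- carriage_middle (a point): middle of the carriage's top face, 38 mm above the worktop, over the main rail. The grey carriage block is 62 mm across the rail and 100 mm along it (50 mm to each side of this point) and moves along the rail's y only. The brake holds it against about 3 to 4 N; with the brake free it slides at about 1 N. Axes as the rail's.
- carriage (a joint): position of the carriage along the rail in m, 0 where it stood at the start, growing towards the rail's +y; it has room beyond both stops, only the stops limit it
- pad_top (a point): middle of the floor of the dished black release pad on the carriage, 52 mm above the worktop when up. The dish is 40 mm across the rail and 50 mm along it, with a lip 8 mm high and 8 mm thick at each end (fingertips press on its floor and can also push against a lip); its long sides are open. It goes straight down. Axes as the rail's.
- release_pad (a joint): how far the pad is pressed, m: 0 up (brake on), 0.006 fully down. It begins to yield at about 8 N and is fully down at 11 N; the brake is free from 1 mm on and grips again as soon as the pad is let up. Judged as pressed from 1.5 mm.
- stop_pinned: the marked stop, fixed, on either side of the carriage: dark steel block on the main rail, 62 mm across it, 20 mm along it, 38 mm high, with an upright pin 12 mm thick and a flat mushroom head 22 mm across, top 68 mm high. Origin on the worktop under the block's middle. With the carriage against it, carriage_middle is 60 mm from here along the rail.
- stop_plain: the other stop, fixed, on the other side of the carriage: the same block, 62 mm across and 20 mm along the rail, 38 mm high, with a flat bare top. Origin on the worktop, under its middle.
- cast: beige stone cast of a dental arch, 62x71x35 mm, 0.16 kg, loose on the rubber-covered stage of the carriage behind the pad; origin at the centre of its underside, 38 mm above the worktop; its top reaches 73 mm. It rides along.
- stage_middle (a point): middle of the top of the stage, the flat plate 80 mm (across the rail) by 92 mm on the back of the carriage, 85 mm behind the pad's middle and 38 mm above the worktop; the cast stands here
- dish: bystander, loose: small pale blue mixing dish, 33 mm across, 23 mm high; origin at the centre of its underside
- wax_block: bystander, loose: block of green wax, 29x37x11 mm; origin at the centre of its underside
- dropper: bystander, loose: small white dropper bottle, 27 mm across, 28 mm high; origin at the centre of its underside
- blue_cast: bystander, loose: blue stone cast of a dental arch, 58x67x33 mm, standing on the worktop; origin at the centre of its underside
- jar: bystander, loose: white jar with a red screw lid, 48 mm across, 58 mm high; origin at the centre of its underside
- powder_jar: bystander, loose: wide jar with a blue lid, 64 mm across, 74 mm high; origin at the centre of its underside
- denture: bystander, loose: pink denture base with teeth, 54x67x16 mm; origin at the centre of its underside
Mind the look-alikes: they are no part of the job. Leave any yellow look-alike of the cast alone.

How it is judged:
By the outcome, as a careful person would: the job done as asked, in the order asked, and still so for the second after the job is handed in, with the robot touching nothing.
It also fails if it takes over 40 s, if anything falls off the work surface, if the arm or the gripper's body presses on something with over 40 N, if the wrist force passes 120 N, or if a joint passes its speed limit or range.

## Robot

A 7-joint arm with a two-finger parallel gripper is mounted at the origin on a cart in front of the work surface, level with it; the furniture and walls round the work are solid. World frame = base frame: x ahead of the robot, y to its left, z up, the work surface at z = 0. Lengths are in m, angles in rad, forces in N, time in s.
With the tool pointing down it reaches from about 0.425 to 0.875 m from the base axis. Payload 4.7 kg.
Tool frame: the origin (TCP) lies at the very end of the fingers, on their centre line; the grasp point (between the pads) lies 19 mm behind it; z points along the fingers, y is the line along which they close (so a half turn about z gives the same grasp; the last joint's range is limited). The gripper opens to 87 mm and grips with 3 to 60 N. Pads are 19 mm wide; open, the fingers measure 117 mm over their backs; the gripper's body (75 mm by 190 mm) begins 51 mm behind the grasp point.
Start: joints at [0.014, 0.321, -0.07, 1.45, 0.023, 1.371, -0.057], TCP at [0.65, -0, 0.223] pointing down, gripper open.
Joint ranges: [-2.86, 2.86], [-0.3, 2.09], [-1.38, 1.24], [0.06, 2.45], [-1.56, 4.7], [0.09, 2.05], [-2.69, 2.69]. Speed limits (rad/s): [2.57, 2.57, 3.14, 3.14, 3.14, 3.14, 3.14].

## Interface

Orientations are given as a unit quaternion [w, x, y, z].
In Python, from plant import manip gives the robot as it stands.
- The arm moves only by the shell command python3 -m jog 'ROWS' [FORCE]. ROWS is JSON, one flat list of numbers, 7 for each row, row after row: the opening, from 0 (shut) to 1 (fully open), then the shift along the tool's x, y, z in cm, then the turn, a rotation vector about the tool's x, y, z in degrees. A call has 1 to 8 rows; each row shifts and turns the commanded pose from where the row before left it, along the tool's axes as they then stand; what a row does not reach is not made up. A row lasts 1/8 s, in which the tool goes at most 62.5 mm and 10.7 degrees, less where a joint would pass 70% of its speed; a pose out of reach is approached as far as the arm can. A call with a gripper value outside its range is refused whole. The fingers move at their own pace and stop on an object; FORCE is the grip in N (left out, the last holds). Time passes only in rows, so rows that do not move let the fingers close. It gives the time, the measured TCP pose, the force, the opening and the grip force at its end, in the units of the state.
- manip.read_state(): the state, without advancing time (a new reading comes with each control period).
- manip.camera(name): name is "scene" or "side" or "wrist"; returns (picture, depth): 384x512x3 uint8, red, green, blue; 384x512 float32, m along the optical axis (not along the pixel's ray), 0 where there is no reading.
- manip.calibration(name): a dict with "fovy" (degrees; the focal length in pixels is half the picture's height over the tangent of half this angle, whatever the lens; pixels are square), "cx", "cy" (the principal point, pixels), "R" (3x3) and "t" (3): a world point X has camera coordinates R X + t. Camera axes: x right, y down, z forward; pixel columns grow to the right and rows downward; lengths in m; the calibration is good to about 2 mm. The wrist camera is an equidistant fisheye: a pixel r from the principal point sees the ray r / f radians off the axis. A picture is of the moment at which its call begins: read the wrist's pose just before it. calibration takes no time and is no camera call; for the wrist camera it gives the pose at the moment of the call.
- manip.hand_in(): hands the job in; it is judged then, once.
The state is a dict: "t": time; "qpos": joint angles; "qvel": joint speeds; "effort": joint torques, N m; "ee_pos": TCP position; "orientation": TCP orientation; "force": force on the tool from outside, world axes, zero at the start; "torque": the same for the moment, N m; "gripper_width": finger opening in m; "grasp_force": force on a finger pad.
Only numpy, scipy, OpenCV 4.12 (cv2) and the standard library are available. Lean on these libraries where they do the work, as an engineer would, in place of code of your own. Each camera call takes 0.05 s, during which the arm holds its last target. There are 200 camera calls.

## Working session

There is one attempt and no reset: what is moved stays moved. The work goes in short steps, Python scripts to look and compute and a shell command to move; the robot and the scene stay as the last step left them, time stands still between calls to the robot, and variables do not carry over. Pictures are saved under pics/ and viewed, at most 10 in all, crops included, and the job is handed in when it is done.

```bash
mkdir -p pics
cat > h.py <<'E'
import numpy as np, cv2
from plant import manip
def grab(n):
    c=manip.calibration(n); p,d=manip.camera(n); return p,d,c
def f(c): return 192/np.tan(np.radians(c['fovy'])/2)
def ray(c,u,v,z):
    R=np.array(c['R']);t=np.array(c['t']);o=-R.T@t
    d=R.T@np.array([(u-c['cx'])/f(c),(v-c['cy'])/f(c),1]); return o+d*(z-o[2])/d[2]
def cloud(d,c):
    v,u=np.mgrid[:384,:512]; P=np.stack([(u-c['cx'])/f(c)*d,(v-c['cy'])/f(c)*d,d],-1)
    return (P-np.array(c['t']))@np.array(c['R'])
E
python3 - <<'E'
from h import *
for n in ['scene','side']:
    p,d,c=grab(n); cv2.imwrite(f'pics/{n}.png',cv2.resize(p[:,:,::-1],(800,600))); np.savez(f'{n}.npz',p=p,d=d)
    print(n,c)
print(manip.read_state())
E
```

```text
scene {'fovy': 49.047811922635184, 'cx': 251.79424774068744, 'cy': 186.29204677216205, 'R': array([[ 0.4278436 , -0.90348793, -0.02567911],
       [-0.37201782, -0.15013293, -0.91600374],
       [ 0.82374304,  0.40145942, -0.40034702]]), 't': array([-0.02901366,  0.28831822,  0.65606382])}
side {'fovy': 52.2885457191256, 'cx': 256.71798292194256, 'cy': 193.62587877008542, 'R': array([[-0.66626135, -0.74557325, -0.01470885],
       [-0.50544717,  0.46600577, -0.72619679],
       [ 0.54828731, -0.4764023 , -0.68732952]]), 't': array([0.5006157 , 0.20433449, 0.8909794 ])}
{'t': 0.1, 'qpos': array([ 0.01410284,  0.3217254 , -0.07006843,  1.45157572,  0.0226173 ,
        1.37081686, -0.05687583]), 'qvel': array([ 0.00051711, -0.00109243,  0.00119949, -0.00134714, -0.00175115,
        0.00047296, -0.000523  ]), 'effort': array([ 1.37795760e-04, -4.92569017e+01, -4.06077392e-01, -3.13399816e+01,
       -6.42974046e-02,  3.95253638e-02,  6.49213871e-05]), 'ee_pos': array([ 6.49487951e-01, -6.75311454e-05,  2.21574617e-01]), 'orientation': array([-5.71747509e-04,  7.07093191e-01,  7.07119837e-01, -6.55106230e-04]), 'force': array([ 0.56240457, -0.38980683, -0.41506378]), 'torque': array([ 0.00377361, -0.00941958,  0.05658957]), 'grasp_force': 0.0, 'gripper_width': 0.08653336201672283}
```

View pics/scene.png

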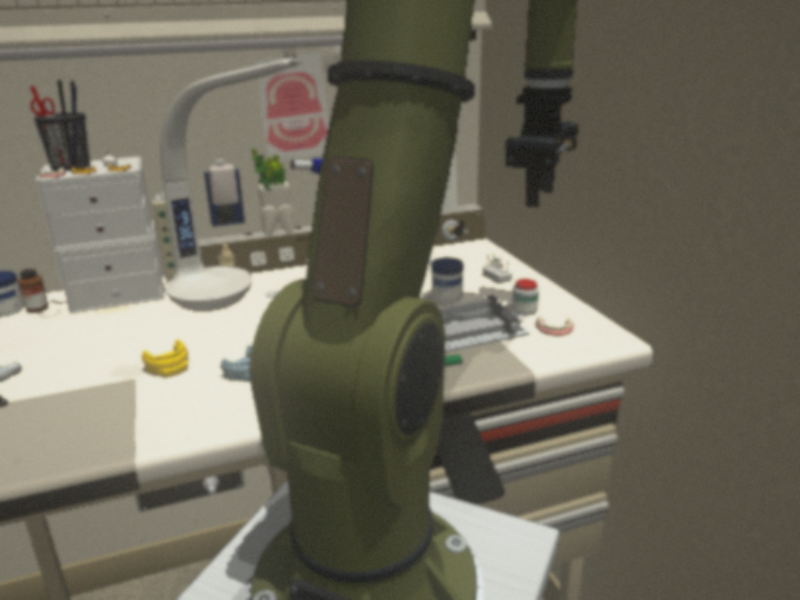

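View pics/side.png

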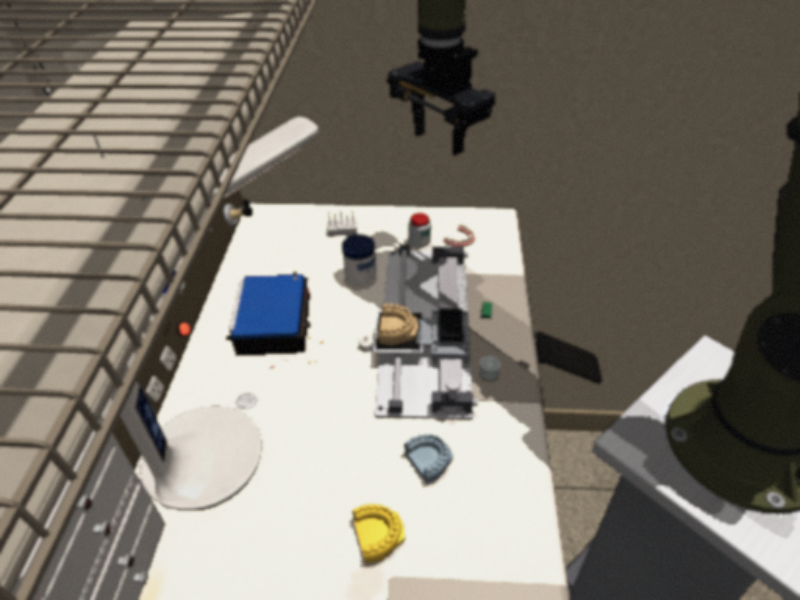

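Side view (800×600): the rail runs about vertically, with the pad at about (450,325), the beige cast at (397,325), and the stops at (448,258) and (452,400). Look-alikes are the yellow cast (378,530) and the blue cast (428,457), plus a black patch at (565,355), which is off the bench. I choose the pad on the carriage and check the stops in a crop.

Run:
```python
from h import *
z=np.load('side.npz');p,d=z['p'],z['d'];c=manip.calibration('side')
cv2.imwrite('pics/crop.png',cv2.resize(p[145:275,215:325,::-1],None,fx=4.5,fy=4.5,interpolation=cv2.INTER_CUBIC))
P=cloud(d,c)
b=p.astype(int).sum(2)
def S(u,v): return P[int(v*.64),int(u*.64)].round(3)
for n,u,v in [('pad',450,325),('stopA',448,258),('stopB',452,400),('pinhead?',452,383),('cast',397,325),('plateBL',377,415),('plateBR',472,413)]: print(n,S(u,v))
# dark pixels near pad
m=((b<120)&(P[...,2]>.03)&(P[...,2]<.08)); m[:,:235]=0;m[:150]=0;m[270:]=0;m[:,310:]=0
n,l,s,ce=cv2.connectedComponentsWithStats(m.astype(np.uint8))
for i in range(1,n):
    if s[i,4]>15: q=P[l==i]; print(s[i],ce[i],q.mean(0).round(4),q.min(0).round(3),q.max(0).round(3))
```

```text
pad [0.423 0.185 0.055]
stopA [0.574 0.041 0.026]
stopB [0.323 0.281 0.038]
pinhead? [0.33  0.277 0.068]
cast [0.483 0.248 0.054]
plateBL [0.398 0.366 0.006]
plateBR [0.301 0.258 0.008]
[235 152   4  12  39] [236.30769231 157.79487179] [0.6551 0.1632 0.0719] [0.644 0.149 0.063] [0.677 0.176 0.077]
[278 159  16   5  45] [283.75555556 161.68888889] [0.5816 0.043  0.0352] [0.561 0.025 0.03 ] [0.598 0.056 0.041]
[281 198  16  21 315] [288.13333333 208.23809524] [0.4235 0.1844 0.054 ] [0.388 0.149 0.037] [0.457 0.219 0.063]
[242 217  26   6  83] [255.53012048 220.43373494] [0.459  0.2645 0.0381] [0.436 0.239 0.035] [0.488 0.293 0.042]
[279 253  22   7  45] [288.33333333 257.02222222] [0.3238 0.2827 0.0342] [0.305 0.263 0.03 ] [0.338 0.299 0.04 ]
```

View pics/crop.png

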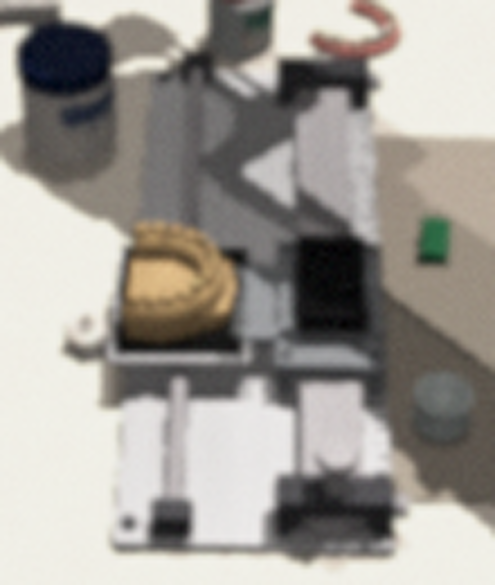

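The mushroom pin is on the stop nearest the camera, at crop (335,455): its head is 68 mm high at world (0.33, 0.277). The black pad is at crop (332,285), which is world (0.4235, 0.1845). The direction of travel is therefore rail +y, about (-0.72, 0.69), over roughly 80 mm. I'll go above the pad with the fingers shut.

```bash
python3 -m jog '[0,3,-3.7,0,0,0,0, 0,3,-3.7,0,0,0,0, 0,3,-3.7,0,0,0,0, 0,3,-3.7,0,0,0,0, 0,3,-3.7,0,0,0,0, 0,3.4,-4.1,0,0,0,0, 0,0,0,0,0,0,-9, 0,0,0,0,0,0,-9]' 20; python3 -m jog '[0,0,0,0,0,0,-9, 0,0,0,0,0,0,-9, 0,0,0,0,0,0,-9, 0,0,0,0,0,0,0,0,0,0,0,0,0,0]'
python3 - <<'E'
from h import *
for n in ['wrist','side']:
    p,d,c=grab(n); np.savez(f'{n}2.npz',p=p,d=d,R=c['R'],t=c['t'],g=[c['cx'],c['cy'],f(c)]); cv2.imwrite(f'pics/{n}2.png',cv2.resize(p[:,:,::-1],(800,600)))
E
```

```text
t: 1.1
ee_pos: [0.4232, 0.1844, 0.2224]
orientation: [0.0, 0.585, 0.811, -0.0]
force: [0.1, -1.0, -0.3]
gripper_width: 0.015
grasp_force: 0.0
t: 1.72
ee_pos: [0.4239, 0.1839, 0.2224]
orientation: [-0.0, 0.384, 0.923, -0.0]
force: [-0.7, -0.3, -0.6]
gripper_width: 0.0004
grasp_force: 0.0
```

View pics/wrist2.png

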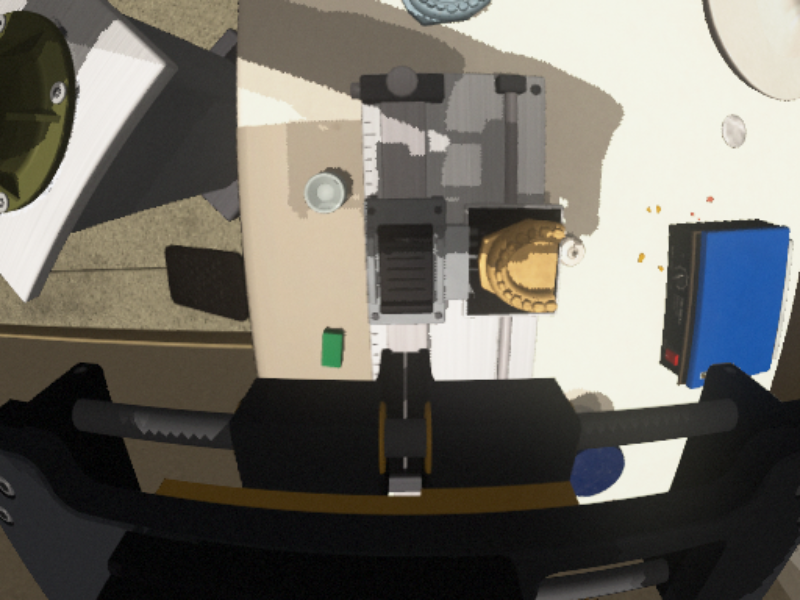

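The wrist view shows the rail nearly upright: pinned stop with its round head at (402,80), pad at (407,268), cast at (525,265), dish at (325,192). Next I'll refine the numbers.

Run:
```python
from h import *
z=np.load('wrist2.npz');p=z['p'];R,t=z['R'],z['t'];cx,cy,F=z['g']
def W(u,v,h):
    u,v=u*.64-cx,v*.64-cy; r=np.hypot(u,v);a=r/F
    d=R.T@np.array([np.sin(a)*u/r,np.sin(a)*v/r,np.cos(a)]);o=-R.T@t
    return (o+d*(h-o[2])/d[2])
C=np.array([W(u,v,.038)for u,v in[(370,200),(443,200),(371,323),(445,323)]])
print(C.round(4),C.mean(0))
e=W(402,80,.068);print('pin',e)
pts=[W(u,v,.060) for u,v in[(383,224),(432,224),(380,314),(436,314)]];print('pad lips',np.mean(pts,0))
# rail left edge of plate vs right: plate right edge (545,80)-(537,375); rod
for a,b,h in[((545,80),(537,375),.008),((511,95),(505,375),.02),((366,110),(372,375),.008)]:
    A,B=W(*a,h),W(*b,h);k=A-B;print(A,B,'yaw',np.degrees(np.arctan2(-k[0],k[1])))
k=(C[:2].mean(0)-C[2:].mean(0));print('carr yaw',np.degrees(np.arctan2(-k[0],k[1])),np.linalg.norm(k))
m=C.mean(0);k=e-m;print('mid->pin',np.degrees(np.arctan2(-k[0],k[1])),np.hypot(k[0],k[1]))
```

```text
[[0.3711 0.199  0.038 ]
 [0.4096 0.2374 0.038 ]
 [0.4394 0.1289 0.038 ]
 [0.4813 0.1706 0.038 ]] [0.42537285 0.18397886 0.038     ]
pin [0.32814001 0.27637265 0.068     ]
pad lips [0.42513972 0.18452695 0.06      ]
[0.40006751 0.36822445 0.008     ] [0.5921275  0.18922918 0.008     ] yaw 47.01653107145598
[0.38936451 0.33445012 0.02      ] [0.56273629 0.17038636 0.02      ] yaw 46.580079309637675
[0.31840167 0.24522587 0.008     ] [0.48162828 0.08234571 0.008     ] yaw 45.06087101226144
carr yaw 45.61338574550625 0.0979019892714839
mid->pin 46.461806089024186 0.13412993121876196
```

```bash
python3 -m jog '[0,0.3,0.1,4,0,0,-1.4, 0,0,0,4,0,0,0, 0,0,0,4,0,0,0, 0,0,0,3.5,0,0,0, 0,0,0,0.5,0,0,0, 0,0,0,0,0,0,0]'; python3 -m jog '[0,0,0,0.3,0,0,0, 0,0,0,0.3,0,0,0, 0,0,0,0.2,0,0,0, 0,0,0,0,0,0,0]'
```

```text
t: 2.58
ee_pos: [0.4231, 0.1871, 0.0633]
orientation: [0.0, 0.372, 0.928, 0.0]
force: [0.3, 0.5, 0.4]
gripper_width: 0.0004
grasp_force: 0.0
t: 3.08
ee_pos: [0.4226, 0.1868, 0.0546]
orientation: [0.0, 0.371, 0.928, -0.0]
force: [0.7, -0.6, -0.2]
gripper_width: 0.0004
grasp_force: 0.0
```

```bash
python3 -m jog '[0,0,0,0.2,0,0,0, 0,0,0,0.2,0,0,0, 0,0,0,0.2,0,0,0, 0,0,0,0,0,0,0]'; python3 -m jog '[0,0,0,0.15,0,0,0, 0,0,0,0,0,0,0]'
```

```text
t: 3.58
ee_pos: [0.4231, 0.1868, 0.0496]
orientation: [0.0, 0.371, 0.928, 0.0]
force: [-2.0, -1.5, 8.5]
gripper_width: 0.0003
grasp_force: 4.5
t: 3.82
ee_pos: [0.4231, 0.1867, 0.0482]
orientation: [0.0, 0.371, 0.928, -0.0]
force: [-1.8, -2.1, 9.6]
gripper_width: 0.0003
grasp_force: 4.9
```

```bash
python3 -m jog '[0,0,0,0.1,0,0,0, 0,0.2,0,0,0,0,0, 0,0.3,0,0,0,0,0, 0,0.5,0,0,0,0,0, 0,0.5,0,0,0,0,0, 0,0.5,0,0,0,0,0, 0,0,0,0,0,0,0]'
```

```text
t: 4.7
ee_pos: [0.4086, 0.2009, 0.0474]
orientation: [0.001, 0.371, 0.929, 0.0]
force: [-2.6, -1.3, 10.5]
gripper_width: 0.0004
grasp_force: 5.1
```

```bash
python3 -m jog '[0,0.5,0,0,0,0,0, 0,0.5,0,0,0,0,0, 0,0.6,0,0,0,0,0, 0,0.6,0,0,0,0,0, 0,0.6,0,0,0,0,0, 0,0.6,0,0,0,0,0, 0,0.4,0,0,0,0,0, 0,0.2,0,0,0,0,0]'
python3 - <<'E'
from h import *
n='wrist'
p,d,c=grab(n); cv2.imwrite('pics/w3.png',cv2.resize(p[:,:,::-1],(800,600)))
p,d,c=grab('side'); cv2.imwrite('pics/s3.png',cv2.resize(p[145:285,215:325,::-1],None,fx=4,fy=4))
E
```

```text
t: 5.7
ee_pos: [0.3801, 0.2284, 0.0475]
orientation: [0.001, 0.371, 0.928, 0.0]
force: [-1.3, -2.0, 8.5]
gripper_width: 0.0004
grasp_force: 5.1
```

View pics/w3.png

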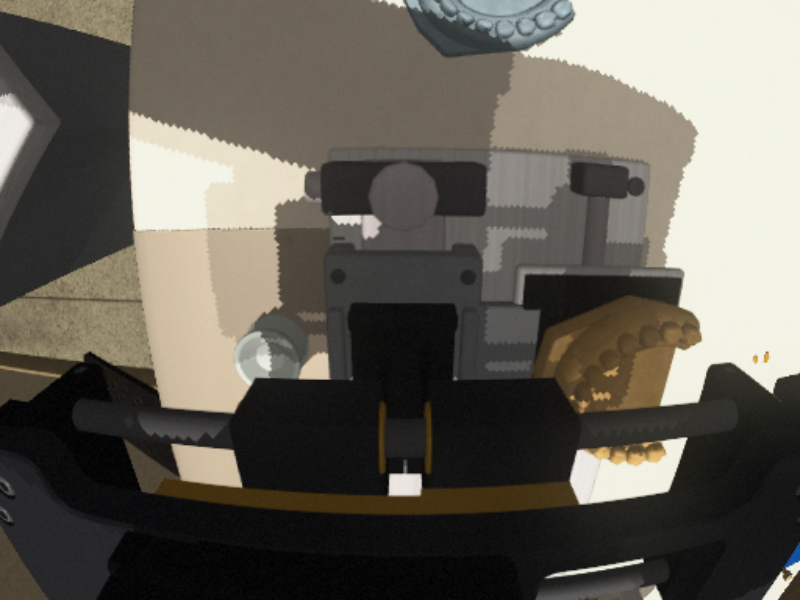

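The carriage's front edge (row 247) is about 13 mm from the pinned stop's near edge (row 215). The cast is still standing on its stage. I'll go on slowly until the carriage touches.

```bash
python3 -m jog '[0,0.4,0,0,0,0,0, 0,0.4,0,0,0,0,0, 0,0.2,0,0,0,0,0, 0,0,0,0,0,0,0]'; python3 -m jog '[0,0.2,0,0,0,0,0, 0,0.1,0,0,0,0,0, 0,0,0,0,0,0,0]';  python3 -m jog '[0,0.2,0,0,0,0,0,0,0,0,0,0,0,0]';  python3 -m jog '[0,0.2,0,0,0,0,0,0,0,0,0,0,0,0]'
```

```text
t: 6.3
ee_pos: [0.3726, 0.2355, 0.0475]
orientation: [0.001, 0.371, 0.929, 0.0]
force: [-2.3, -0.9, 8.7]
gripper_width: 0.0006
grasp_force: 5.1
t: 6.68
ee_pos: [0.3706, 0.2374, 0.0475]
orientation: [0.001, 0.371, 0.928, 0.0]
force: [-1.6, -2.2, 10.8]
gripper_width: 0.0008
grasp_force: 5.1
t: 6.92
ee_pos: [0.3692, 0.2388, 0.0475]
orientation: [0.001, 0.371, 0.928, 0.0]
force: [-1.9, -2.2, 10.4]
gripper_width: 0.0003
grasp_force: 5.1
t: 7.18
ee_pos: [0.3689, 0.239, 0.0476]
orientation: [0.002, 0.372, 0.928, 0.0]
force: [1.1, -4.0, 10.5]
gripper_width: 0.0004
grasp_force: 5.0
```

```bash
python3 -m jog '[0,0.2,0,0,0,0,0,0,0.1,0,0,0,0,0,0,0,0,0,0,0,0]';python3 - <<'E'
from h import *
p,d,c=grab('wrist'); cv2.imwrite('pics/w4.png',cv2.resize(p[80:250,180:420,::-1],None,fx=3,fy=3))
E
```

```text
t: 7.55
ee_pos: [0.3679, 0.2409, 0.0479]
orientation: [0.003, 0.372, 0.928, 0.001]
force: [3.1, -5.0, 9.2]
gripper_width: 0.0004
grasp_force: 4.9
```

View pics/w4.png

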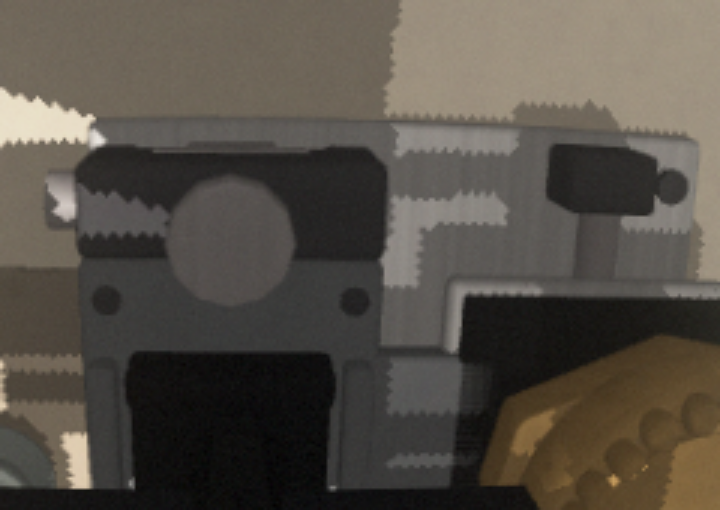

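The carriage meets the stop with no gap (crop row 260), and the lateral force rose to about 6 N with the pad still pressed. Now I'll lift straight off.

```bash
python3 -m jog '[0,0,0,-0.3,0,0,0, 0,0,0,-0.3,0,0,0, 0,0,0,-0.5,0,0,0, 0,0,0,-2,0,0,0, 0,0,0,-4,0,0,0, 0,0,0,-4,0,0,0, 0,0,0,-4,0,0,0, 0,0,0,0,0,0,0]';python3 - <<'E'
from h import *
p,d,c=grab('wrist'); cv2.imwrite('pics/w5.png',cv2.resize(p[:,:,::-1],(800,600)))
E
```

```text
t: 8.6
ee_pos: [0.366, 0.2435, 0.2001]
orientation: [0.002, 0.371, 0.929, 0.002]
force: [0.0, -0.8, -0.3]
gripper_width: 0.0003
grasp_force: 0.0
```

View pics/w5.png

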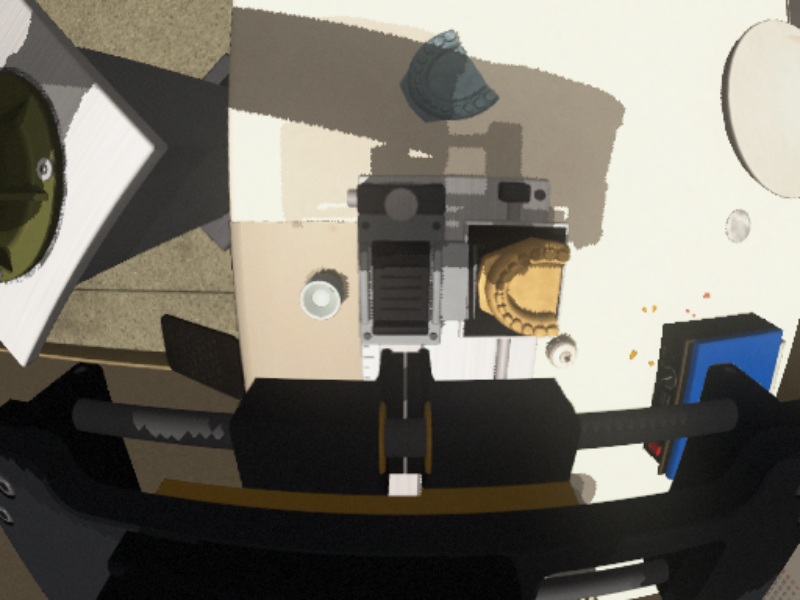

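The carriage sits flush against the pinned stop at (400,220), the pad is free, the cast stands on its stage at (525,285), and the bystanders in view are undisturbed.

```bash
python3 -c "
from plant import manip
print(manip.hand_in())"
```

```text
the job is handed in; nothing more can be done
None
```

The carriage rests against the pinned stop with the pad released, the cast is still standing on its stage, and the job was handed in at about 8.7 s; no verdict came back.

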